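Send an oiled handle blank home on the drying rail

ROBOT

A 6-joint arm with a two-finger parallel gripper is mounted at the origin on a cart in front of the work surface, level with it; the furniture and walls round the work are solid. World frame = base frame: x ahead of the robot, y to its left, z up, the work surface at z = 0. Lengths are in m, angles in degrees, forces in N, time in s.
With the tool pointing down it reaches from about 0.375 to 0.9 m from the base axis. Payload 3.1 kg.
Tool frame: the origin (TCP) lies at the very end of the fingers, on their centre line; the grasp point (between the pads) lies 19 mm behind it; z points along the fingers, y is the line along which they close (so a half turn about z gives the same grasp; the last joint's range is limited). The gripper opens to 87 mm and grips with 3 to 60 N. Pads are 19 mm wide; open, the fingers measure 117 mm over their backs; the gripper's body (75 mm by 190 mm) begins 51 mm behind the grasp point.
Start: joints at [56.923, 30.224, 82.088, -0, 67.689, -10.227], TCP at [0.243, 0.576, 0.223] pointing down, gripper open.
Joint ranges: [-176.69, 176.69], [-43.24, 126.21], [12.49, 139.97], [-82, 262], [0, 151.66], [-163.58, 163.58]. Speed limits (degrees/s): [159.86, 159.86, 180, 180, 180, 180].

INTERFACE

Orientations are given as a 3x3 rotation matrix whose columns are the frame's x, y, z axes.
In Python, from rig import * gives the robot as it stands.
- The arm moves only by the tool jog_arm, never from a script. Its arguments are lists of equal length, an entry for each row: "delta_pos": the shift along the world's x, y, z in cm, a list of three; "turn": the turn about the world's z in degrees; "grip": the closure, from 0 (fully open) to 1 (shut). In form: {"delta_pos": [[x, y, z], ...], "turn": [turn, ...], "grip": [grip, ...]}. A call has 1 to 12 rows; each row is the pose to reach, as a shift and turn from the pose commanded when the call began; what a row does not reach only later rows make up. A row lasts 1/8 s, in which the tool goes at most 62.5 mm and 10.7 degrees, less where a joint would pass 70% of its speed; a pose out of reach is approached as far as the arm can. A call with a gripper value outside its range is refused whole. The fingers move at their own pace and stop on an object; the grip force is fixed at half the most. Time passes only in rows, so rows that repeat a pose let the fingers close. It gives the time, the measured TCP pose, the force, the opening and the grip force at its end, in the units of the state.
- read_state(): the state, without advancing time (a new reading comes with each control period).
- capture(name): name is "scene" or "top" or "wrist"; returns a dict with "color" (400x640x3 uint8, blue, green, red), "fovy" (degrees; the focal length in pixels is half the picture's height over the tangent of half this angle, whatever the lens; pixels are square), "cx", "cy" (the principal point, pixels), "k1" (the pictures are not rectified: a ray, as slopes to the right and down, at radius r is drawn at 1 + k1 r^2 times it, then the intrinsics apply), "camera_from_world" (4x4, takes a point from world to camera coordinates). Camera axes: x right, y up, looking along -z (the intrinsics and any distortion apply to the point x, -y, -z); pixel columns grow to the right and rows downward; lengths in m; the calibration is good to about 2 mm. A picture is of the moment at which its call begins. There is no depth.
- hand_in(): hands the job in; it is judged then, once.
The state is a dict: "time_s": time; "joint_positions": joint angles; "qvel": joint speeds; "tau": joint torques, N m; "position": TCP position; "tcp_rot": TCP orientation; "force": force on the tool from outside, world axes, zero at the start; "moment": the same for the moment, N m; "opening": opening from 0.0 (shut) to 1.0 (fully open); "grasp_force": force on a finger pad.
Only numpy, scipy, OpenCV 4.12 (cv2) and the standard library are available. Lean on these libraries where they do the work, as an engineer would, in place of code of your own. Each camera call takes 0.05 s, during which the arm holds its last target. There are 200 camera calls.

TASK

A freshly oiled wooden handle blank hangs from a small trolley with an orange tab, parked in the fork. Take the trolley by its tab, bring it into the flared open end of the drying rail and slide it along, over the sprung catch, until the catch has sprung up behind it and it has borne on the stop with about 10 N for half a second, then let go; where the stop is clamped is not known exactly, so feel for it and never push with more than about 15 N. Let nothing touch the wet blank, and leave the glue bottle, dish and screwdriver where they are.

Things in the scene. Friction and masses are not known exactly. Their poses are not given: they have to be found in the camera images.
- rail: Drying rail, fixed: two facing aluminium channels on dark legs and a plywood base (260 x 96 mm, its top at z = 26 mm) on rubber feet. Origin on the bench under its centre line. x runs along the rail from the open mouth (x = -110 mm) to the closed end (x = +140 mm), z up. Channel inside 31 mm wide (y), 11 mm high, centre line at z = 150 mm; a 12 mm slot runs along the middle of its top and bottom; top face at z = 158.5 mm.
- rail_mouth (a point): Centre of the rail's mouth (x = -110 mm, z = 150 mm in the rail's frame, same axes). In front of it a yellow flare reaches 16 mm farther out, opening to 44 mm wide and 24 mm high. Inside, the trolley slides with about 1 to 5 N.
- rail_home (a point): Where the runner's centre ends up (x = 53 mm, z = 150 mm in the rail's frame) when the adjustable stop is clamped at its middle setting. The stop (black clamp knob above, 18 mm across, top at z = 168.5 mm, 56 mm beyond the runner when home) and its catch may be clamped up to 25 mm either way along x; this is not in the reading. The stop has a sprung rubber buffer, 6 N per mm, 3 mm travel, then hard.
- rail_catch (a point): On the channel floor (x = 22 mm, z = 144.5 mm in the rail's frame): the crest of the catch at the middle setting; it is clamped together with the stop and shifts with it. Two ramped brass teeth on springs stand 5 mm out of the floor. The trolley meets them about 70 mm before its final place; pushing on takes 3 to 8 N, they lift it with 5 to 10 N for some 65 mm and spring up behind it in the last 4 mm before the buffer.
- fork: Parking fork: two dark steel plates with inward ledges on a plywood base (100 x 75 mm), fixed, 114 mm high; open above and at both ends. Gap between the ledges 19 mm, along its x axis. Origin at the centre of its underside, z up.
- trolley_tab (a point): Centre of the orange grip tab of the loose trolley (170 g with the blank, +-20 %). Tab 32 mm long (x), 12 mm thick (y; grip across this), 34 mm high; z up, x the running direction (either way round is the same). The trolley rests in the fork and lifts straight up; raise it 110 mm to clear the fork with the blank. In the rail the tab's lower edge is 21 mm above the rail's top.
- trolley_runner (a point): Centre of the trolley's runner, 47 mm below the tab's centre, same axes: two white rollers of 28 mm diameter with upright axes, 32 mm apart, 8 mm thick, 60 mm overall in x; 1.5 mm play on every side in the channel. An 8 mm stem goes up to the tab and down to the blank.
- blank: Wet oiled wooden handle blank fixed under the trolley, 30 x 8 x 78 mm (x, y, z). Its frame is the runner's frame: the blank reaches from 26 to 104 mm below that origin. Nothing may touch it.
- glue_center (a point): Glue bottle with red cap, 29 mm diameter, 110 mm high, standing loose; point 50 mm above its foot. Leave it alone.
- pin_dish: Small steel dish, 74 mm diameter, 18 mm high, loose; origin at the centre of its underside. Leave it alone.
- screwdriver: Screwdriver with amber handle, 21 x 171 x 22 mm, lying loose along its y axis; origin at the centre of its underside. Leave it alone.
There are look-alikes about, which are no part of the job. Of the things that look like the part that bears trolley_tab, the middle-sized one is meant.

How it is judged:
By the outcome, as a careful person would: the job done as asked, in the order asked, and still so for the second after the job is handed in, with the robot touching nothing.
It also fails if it takes over 72 s, if anything falls off the work surface, if the arm or the gripper's body presses on something with over 40 N, if the wrist force passes 120 N, or if a joint passes its speed limit or range.

## Working session

There is one attempt and no reset: what is moved stays moved. The work goes in short steps, Python scripts to look and compute and a tool call to move; the robot and the scene stay as the last step left them, time stands still between calls to the robot, and variables do not carry over. Pictures are saved under pics/ and viewed, at most 10 in all, crops included, and the job is handed in when it is done.

Besides the shell and the picture viewer there is one more tool, called after "Request:" as name(argument=value, ...) on one line, values as JSON. jog_arm: Moves the arm, as the interface text tells. Its arguments: {"type":"object","properties":{"delta_pos":{"type":"array"},"turn":{"type":"array"},"grip":{"type":"array"}},"required":["delta_pos","turn","grip"]}

```bash
mkdir -p pics
cat > h.py <<'E'
from rig import *
import numpy as np, cv2
def cap(n):
    c=capture(n); c['f']=200/np.tan(np.radians(c['fovy'])/2); return c
def ray(c,u,v):
    d=np.array([(u-c['cx'])/c['f'],(v-c['cy'])/c['f']]); s=d.copy()
    for _ in range(20): s=d/(1+c['k1']*(s@s))
    M=np.array(c['camera_from_world']); R=M[:3,:3]; o=-R.T@M[:3,3]
    w=R.T@np.array([s[0],-s[1],-1.]); return o,w/np.linalg.norm(w)
def onz(c,u,v,z):
    o,w=ray(c,u,v); return o+w*(z-o[2])/w[2]
def proj(c,P):
    M=np.array(c['camera_from_world']); p=M[:3,:3]@np.array(P)+M[:3,3]
    s=np.array([p[0],-p[1]])/-p[2]; s=s*(1+c['k1']*(s@s)); return s*c['f']+[c['cx'],c['cy']]
def tri(c1,p1,c2,p2):
    A=np.zeros((3,3));b=np.zeros(3)
    rs=[ray(c1,*p1),ray(c2,*p2)]
    for o,w in rs:
        Q=np.eye(3)-np.outer(w,w);A+=Q;b+=Q@o
    x=np.linalg.solve(A,b); return x,[np.linalg.norm((np.eye(3)-np.outer(w,w))@(x-o)) for o,w in rs]
E
python3 - <<'E'
from h import *
for n in ("scene","top"):
    c=cap(n); cv2.imwrite(f'pics/{n}0.png',cv2.resize(c['color'],(800,500))); cv2.imwrite(f'{n}.png',c['color'])
    M=np.array(c['camera_from_world']); print(n,c['f'],c['k1'],-M[:3,:3].T@M[:3,3])
s=read_state();print(s['tcp_rot'],s['opening'],s['force'],s['time_s'])
E
```

```text
scene 399.01754160653024 -0.08627577882793938 [ 0.02102612 -0.11271197  0.70321334]
top 465.8864937510124 -0.02032032706811652 [0.42923431 0.33031251 1.08083231]
[[-9.21553254e-01  3.88250587e-01 -1.03994651e-03]
 [ 3.88251854e-01  9.21551803e-01 -1.66503163e-03]
 [ 3.11915078e-04 -1.93817648e-03 -9.99998073e-01]] 0.9978270485118533 [ 0.54556183  0.3874885  -0.37724392] 0.1
```

View pics/scene0.png

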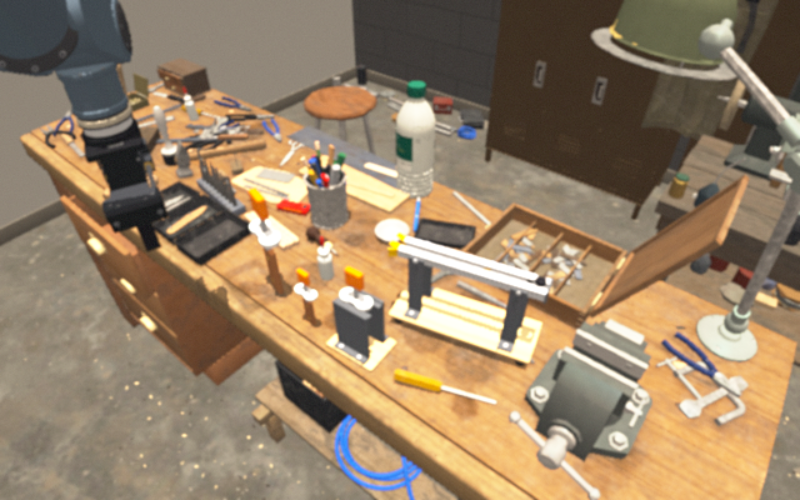

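View pics/top0.png

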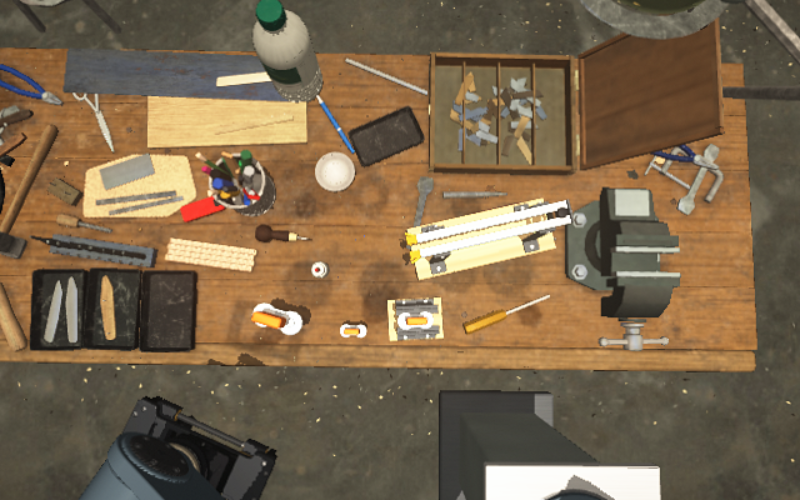

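Candidate orange-tab trolleys in the top view (800×500 px): large (275,320), small (352,330), and the one in the fork (416,321). The fork one is middle-sized and parked in the fork, so it fits the description. I'll confirm it in one crop.

Run:
```python
from h import *
t=cv2.imread('top.png');s=cv2.imread('scene.png')
a=cv2.resize(t[150:300,190:470],(800,429),interpolation=cv2.INTER_CUBIC)
cv2.imwrite('pics/topcrop.png',a)
b=cv2.resize(s[140:310,190:450],(800,523),interpolation=cv2.INTER_CUBIC)
cv2.imwrite('pics/scenecrop.png',b)
```

```text
(no output)
```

View pics/topcrop.png

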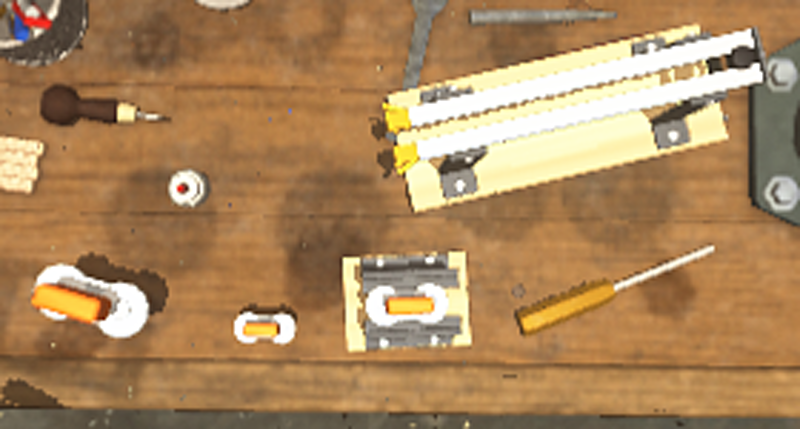

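View pics/scenecrop.png

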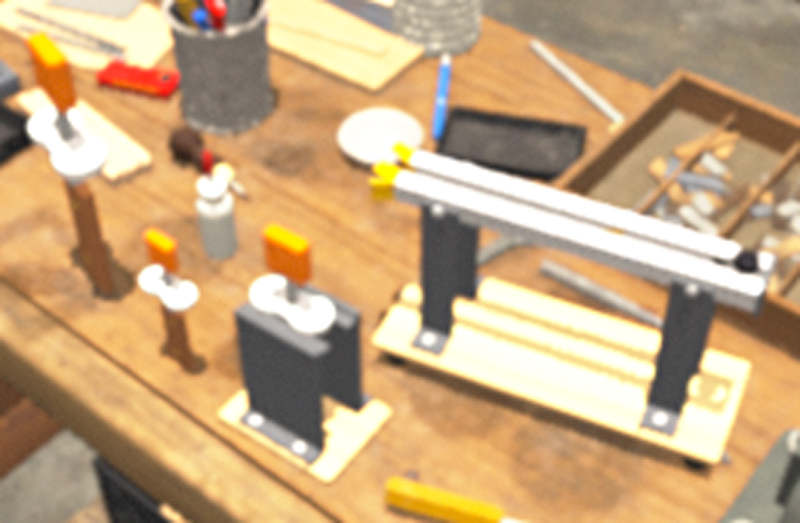

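The crops confirm it: the fork trolley's tab is at topcrop (410,305) and scene crop (287,252), between the large (70,300) and small (262,328) ones. The rail mouth flare is at (400,135) and the knob at (740,56).

Run:
```python
from h import *
T=cap('top');S=cap('scene')
def blobs(c,lo,hi,roi,mn=8):
    x0,y0,x1,y1=roi
    m=cv2.inRange(cv2.cvtColor(c['color'],cv2.COLOR_BGR2HSV),lo,hi)
    k=np.zeros_like(m);k[y0:y1,x0:x1]=m[y0:y1,x0:x1]
    cs,_=cv2.findContours(k,cv2.RETR_EXTERNAL,cv2.CHAIN_APPROX_NONE)
    return [(cv2.minAreaRect(q),cv2.contourArea(q),q) for q in cs if cv2.contourArea(q)>=mn]
def show(n,b):
    for r,a,q in b: print(n,np.round(r[0],1),np.round(r[1],1),round(r[2],1),a)
ot=blobs(T,(5,150,120),(20,255,255),(320,245,350,268)); show('tab top',ot)
os_=blobs(S,(5,150,120),(20,255,255),(270,210,296,236)); show('tab scene',os_)
yt=blobs(T,(22,150,120),(35,255,255),(315,175,345,215),3); show('yel top',yt)
ys=blobs(S,(22,150,120),(35,255,255),(300,180,335,210),3); show('yel sc',ys)
wt=blobs(T,(0,0,225),(180,25,255),(320,150,462,215),50); show('white top',wt)
for r,a,q in wt: print(cv2.boxPoints(r).round(1).tolist())
kt=blobs(T,(0,0,0),(180,120,70),(442,158,458,180),3); show('knob top',kt)
ks=blobs(S,(0,0,0),(180,120,60),(425,218,442,235),3); show('knob sc',ks)
ft=blobs(T,(0,0,30),(180,80,120),(300,230,360,280),20);show('fork',ft)
print(proj(T,[0.3,0.3,0]),proj(T,[0.4,0.3,0]))
```

```text
tab scene [283.  221.5] [19. 16.] 90.0 146.0
yel top [331.9 205. ] [9.3 7.2] 81.9 44.5
yel top [328.5 189.9] [9.7 7.8] 76.0 43.0
yel sc [313.9 197.7] [ 6.7 11.2] 26.6 45.5
yel sc [320.8 189.2] [5.7 3.5] 45.0 12.5
white top [395.9 188.6] [  6.7 123.2] 77.0 685.5
white top [392.6 175.4] [  9.4 122.8] 77.0 679.5
[[335.1000061035156, 199.10000610351562], [455.20001220703125, 171.39999389648438], [456.70001220703125, 178.0], [336.6000061035156, 205.6999969482422]]
[[331.79998779296875, 184.6999969482422], [451.3999938964844, 157.10000610351562], [453.5, 166.1999969482422], [333.8999938964844, 193.8000030517578]]
knob top [446.9 171.4] [7.2 5. ] 56.3 6.5
knob top [453.3 168.9] [5.1 3.2] 71.6 4.5
knob sc [431.5 226. ] [5.4 2.2] 26.6 3.0
fork [331.  242.5] [ 3. 28.] 90.0 47.0
[327.44087719 303.61570196] [328.00407127 259.43710813]
```

Run:
```python
from h import *
T=cap('top');S=cap('scene')
def ctr(c,lo,hi,roi):
    x0,y0,x1,y1=roi
    m=cv2.inRange(cv2.cvtColor(c['color'],cv2.COLOR_BGR2HSV)[y0:y1,x0:x1],lo,hi)
    p=cv2.findNonZero(m)[:,0]; r=cv2.minAreaRect(p); return np.array(r[0])+[x0,y0],r,len(p),p.mean(0)+[x0,y0]
a=ctr(T,(5,120,100),(22,255,255),(322,247,346,265)); b=ctr(S,(5,120,100),(22,255,255),(270,210,296,236))
print(a,b); print('tab',tri(T,a[3],S,b[3]))
p=lambda u,v,z=.1585:onz(T,u,v,z).round(4)
for q in [(335.1,199.1),(455.2,171.4),(456.7,178),(336.6,205.7),(331.8,184.7),(451.4,157.1),(453.5,166.2),(333.9,193.8)]: print(q,p(*q))
print('yel',p(331.9,205,.15),p(328.5,189.9,.15)); print('knob',p(449.5,170,.1685))
print(tri(T,(331.9,205),S,(313.9,197.7)), tri(T,(328.5,189.9),S,(320.8,189.2)))
# fork base & screwdriver from crop px
k=280/800; cr=lambda u,v,z:p(190+u*k,150+v*k,z)
print('fork base',[cr(*q,0.012) for q in [(344,257),(465,252),(471,346),(347,351)]])
for y in range(160,212): pass
g=cv2.cvtColor(T['color'],cv2.COLOR_BGR2GRAY)
for u in (350,395,440):
    v0=int(192-(u-331)*.231); print(u,v0-12,g[v0-12:v0+22,u])
```

```text
(array([333. , 256.5]), ((11.0, 9.5), (5.0, 16.0), 90.0), 48, array([332.75  , 256.1875])) (array([282.5, 221.5]), ((12.5, 11.5), (23.0, 25.0), 90.0), 479, array([283.09812109, 220.5177453 ]))
tab (array([0.41101391, 0.29545564, 0.16743043]), [np.float64(0.00011523241487519194), np.float64(0.00011523241487516403)])
(335.1, 199.1) [0.5236 0.2918 0.1585]
(455.2, 171.4) [0.5835 0.0502 0.1585]
(456.7, 178) [0.5701 0.0474 0.1585]
(336.6, 205.7) [0.5105 0.2887 0.1585]
(331.8, 184.7) [0.5524 0.2988 0.1585]
(451.4, 157.1) [0.6127 0.0575 0.1585]
(453.5, 166.2) [0.5941 0.0535 0.1585]
(333.9, 193.8) [0.5342 0.2943 0.1585]
yel [0.5125 0.2978 0.15  ] [0.5429 0.305  0.15  ]
knob [0.5845 0.0647 0.1685]
(array([0.51091898, 0.29893693, 0.15778253]), [np.float64(0.0012466773475707288), np.float64(0.0012466773475707485)]) (array([0.54147231, 0.30567284, 0.15794198]), [np.float64(0.0006554124382033518), np.float64(0.0006554124382035932)])
fork base [array([0.4439, 0.3411, 0.012 ]), array([0.4493, 0.2443, 0.012 ]), array([0.3748, 0.239 , 0.012 ]), array([0.3696, 0.3375, 0.012 ])]
350 175 [138 130 195 242 246 222 150 134 134 254 255 254 254 255 255 234 152 236
 247 245 246 254 255 254 254 255 255 227 114 145 108  70  66  65]
395 165 [135  90 227 246 245 244 245 244 252 254 254 254 254 255 241 137 239 250
 247 248 226 249 254 254 254 255 255 243 244 250 248 247 248 248]
440 154 [132 135 140 142 138 129 131 138 112 253 255 253 253 254 255 234  52  63
  65  65  55 227 255 255 254 254 255 237 134 129 115  86 238 249]
```

Run:
```python
from h import *
T=cap('top');S=cap('scene')
a=onz(T,350,193,.1585);b=onz(T,440,172,.1585); d=(b-a)[:2];d/=np.linalg.norm(d);print('raildir',d,np.degrees(np.arctan2(d[1],d[0])))
m=np.array([.530,.2935]); n=np.array([-d[1],d[0]])
print('mouth adj',m-n*((m-a[:2])@n), (m-a[:2])@n, 'closed off',(np.array([.590,.0523])-a[:2])@n)
y=np.array([(.5109+.5415)/2,(.2989+.3057)/2]);print('yel mid off',(y-a[:2])@n,'along',(y-m)@d)
for u in (449,450):print('knob x',(onz(T,u,169.7,.1685)[:2]-m)@d*1e3-110)
for zt in (.182,.184): print(zt,onz(T,332.9,256.35,zt))
for z in (.163,.165,.167,.170):
    x=onz(T,332.9,256.35,z+.017); x[2]=z; print(z,proj(S,x))
# top and bottom of scene tab
hs=cv2.cvtColor(S['color'],cv2.COLOR_BGR2HSV)
mm=cv2.inRange(hs,(5,120,100),(22,255,255))[205:240,266:300]
for r in range(0,35):
    q=np.nonzero(mm[r])[0]
    if len(q): print(205+r,266+q.min(),266+q.max(),end='; ')
print()
for z in(.165,):
    c=onz(T,332.9,256.35,z+.017); t=np.radians(-87);X=np.array([np.cos(t),np.sin(t),0]);Y=np.array([-X[1],X[0],0])
    for i in(-1,1):
        for j in(-1,1):
            for k in(0,-1):
                print(i,j,k,proj(S,c+i*.016*X+j*.006*Y+k*np.array([0,0,.034])).round(1))
s=read_state();print(s['position'])
```

```text
raildir [ 0.24336059 -0.96993589] -75.91502973091094
mouth adj [0.52856515 0.29313999] 0.0014793258596078622 closed off 0.0009769051717638225
yel mid off -6.485733292859195e-05 along -0.00946020603728527
knob x 124.3713232135552
knob x 126.32816553343648
0.182 [0.4109166  0.29579803 0.182     ]
0.184 [0.41095736 0.29587482 0.184     ]
0.163 [283.0310865  222.14557214]
0.165 [282.95299104 221.37687437]
0.167 [282.87466423 220.60564421]
0.17 [282.75673833 219.44402664]
205 266 299; 206 266 299; 207 266 299; 208 266 299; 209 267 299; 210 267 299; 211 270 299; 212 271 299; 213 271 299; 214 269 299; 215 268 299; 216 269 299; 217 268 299; 218 268 299; 219 268 299; 220 268 299; 221 268 299; 222 268 299; 223 273 299; 224 266 299; 225 266 299; 226 266 299; 227 266 299; 228 266 299; 229 266 299; 230 266 299; 231 266 299; 232 266 299; 233 268 299; 234 268 299; 235 268 299; 236 266 269; 237 266 268; 238 266 266; 
-1 -1 0 [274.  213.4]
-1 -1 -1 [275.4 226. ]
-1 1 0 [278.1 210. ]
-1 1 -1 [279.3 222.6]
1 -1 0 [286.8 220.1]
1 -1 -1 [287.8 232.8]
1 1 0 [290.9 216.6]
1 1 -1 [291.7 229.2]
[0.24260114 0.57585623 0.22238627]
```

Request:
jog_arm(delta_pos=[[0,0,5],[0,0,10],[2,-4,12],[5,-8.5,12],[8,-13,12],[11,-18,12],[14,-23,12],[16.8,-28,11],[16.8,-28,7],[16.8,-28,4],[16.8,-28,4]], turn=[0,-9,-18,-27,-36,-45,-54,-60,-64,-64,-64], grip=[0,0,0,0,0,0,0,0,0,0,0])

```text
time_s: 1.78
position: [0.4092, 0.2949, 0.2607]
tcp_rot: [[-0.054, 0.999, -0.005], [0.999, 0.054, -0.002], [-0.002, -0.005, -1.0]]
force: [-0.7, -0.3, -0.4]
opening: 1.004
grasp_force: 0.0
```

Run:
```python
from h import *
s=read_state();print(s['position'],s['tcp_rot'],s['force'],s['time_s'],s['joint_positions'])
W=cap('wrist');T=cap('top');S=cap('scene');cv2.imwrite('w1.png',W['color'])
print(proj(W,[.411,.2957,.182]),proj(W,[.411,.2957,.165]))
cv2.imwrite('pics/w1.png',W['color'])
```

```text
[0.40915115 0.29494755 0.26069085] [[-0.05434119  0.99850853 -0.00526756]
 [ 0.99852051  0.05432999 -0.00224639]
 [-0.00195686 -0.00538184 -0.9999836 ]] [-0.70056578 -0.26740438 -0.44692102] 1.775 [ 2.30737529e+01  1.83052398e+01  9.62013462e+01 -1.40976569e-04
  6.58215233e+01  1.99590513e+01]
[326.56997244 211.09826168] [326.41913765 204.70179373]
```

View pics/w1.png

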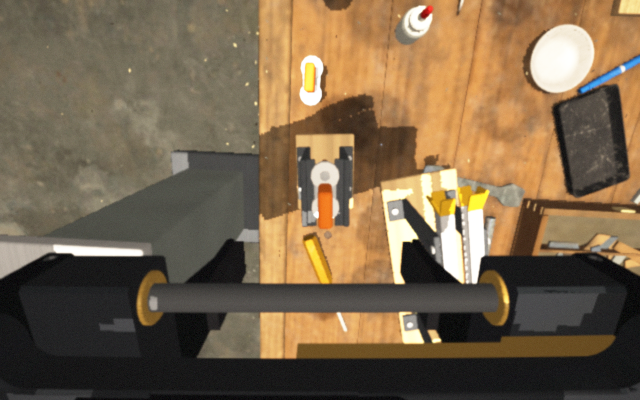

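The wrist view shows the fork trolley's tab at (325,205), within 2 px of the prediction. The flare prongs are at (445,200) and (473,198).

Run:
```python
from h import *
W=cap('wrist');h=cv2.cvtColor(W['color'],cv2.COLOR_BGR2HSV)
M=np.array(W['camera_from_world']);print('cam',-M[:3,:3].T@M[:3,3],W['f'])
m=np.zeros(h.shape[:2],np.uint8);m[175:235,308:345]=cv2.inRange(h,(3,120,100),(22,255,255))[175:235,308:345]
p=cv2.findNonZero(m)[:,0];print(p.min(0),p.max(0),cv2.minAreaRect(p))
for v in range(p[:,1].min(),p[:,1].max()+1,5):
    q=p[p[:,1]==v][:,0];print(v,q.min(),q.max(),W['color'][v,(q.min()+q.max())//2])
c=np.array([.411,.2957,.182]);t=np.radians(-87);X=np.array([np.cos(t),np.sin(t),0]);Y=np.array([-X[1],X[0],0])
for k in (0,-.034):
  for i in(-1,1):
    for j in(-1,1): print(k,i,j,proj(W,c+i*.016*X+j*.006*Y+[0,0,k]).round(1))
m2=cv2.inRange(h,(22,150,100),(35,255,255));m2[:180]=0;m2[225:]=0;m2[:,:425]=0;m2[:,495:]=0
n,l,st,ce=cv2.connectedComponentsWithStats(m2)
for i in range(1,n):
    if st[i][4]>20: print(st[i],ce[i])
d=np.array([.2434,-.9699]);mo=np.array([.5286,.2931]);nn=np.array([.9699,.2434])
for a in (-.016,):
  for b in(-.022,.022):
    for z in(.138,.162): print('flare',b,z,proj(W,[*(mo+a*d+b*nn),z]).round(1))
for b in(-.006,.006): print('slot',b,proj(W,[*(mo+.02*d+b*nn),.1585]).round(1),proj(W,[*(mo+.05*d+b*nn),.1585]).round(1))
g=cv2.cvtColor(W['color'],cv2.COLOR_BGR2GRAY)
for v in (225,240): print(v,g[v,432:500])
```

```text
cam [0.40544857 0.37696696 0.42624633] 320.67803236414454
[308 185] [344 234] ((326.0, 209.5), (49.0, 36.0), 90.0)
185 317 325 [ 59  98 172]
190 315 327 [ 18  70 159]
195 314 327 [ 27 110 231]
200 314 328 [ 34 124 242]
205 314 327 [ 31 123 241]
210 314 328 [ 34 125 242]
215 315 327 [ 35 127 243]
220 313 330 [ 30 122 241]
225 313 330 [ 32 121 241]
230 308 344 [101 166 227]
0 -1 -1 [315.1 192.6]
0 -1 1 [330.4 192.6]
0 1 -1 [315.2 230.4]
0 1 1 [329.9 230.5]
-0.034 -1 -1 [315.9 182.7]
-0.034 -1 1 [329.3 182.7]
-0.034 1 -1 [315.9 216.7]
-0.034 1 1 [329.  216.7]
[452 188   5  14  39] [453.92307692 194.69230769]
[462 191  21  20 257] [471.29961089 201.307393  ]
[444 203   6  12  37] [446.86486486 208.78378378]
flare -0.022 0.138 [421.6 194.5]
flare -0.022 0.162 [429.9 201.9]
flare 0.022 0.138 [468.6 185.9]
flare 0.022 0.162 [480.8 192.6]
slot -0.006 [449.9 235. ] [452.1 264.3]
slot 0.006 [463.1 232.7] [465.  262.1]
225 [106 106 116 148 179 193 194 195 195 199 196 214 248 254 255 255 252 205
  90  44  46  42  44  66 157 234 237 209 191 180 208 251 255 255 255 255
 255 255 255 255 255 255 255 255 245 183 127  95  92 116 143 179 204 214
 206 195 175 161 152 149 149 153 151 159 167 170 171 173]
240 [156 139 125 147 237 255 255 255 255 255 255 255 255 255 255 255 255 255
 254 252 252 252 252 247 216 188 239 238 207 189 179 198 250 255 255 255
 255 255 255 255 255 255 255 255 255 247 193 156 150 193 247 249 224 190
 164 155 155 159 165 164 169 173 176 176 174 171 163 161]
```

Request:
jog_arm(delta_pos=[[0.05,0.05,-4],[0.05,0.05,-8],[0.05,0.05,-10],[0.05,0.05,-11.3],[0.05,0.05,-11.3]], turn=[0,0,0,0,0], grip=[0,0,0,0,0])

```text
time_s: 2.6
position: [0.4114, 0.2967, 0.1497]
tcp_rot: [[-0.055, 0.998, 0.0], [0.998, 0.055, 0.0], [0.0, 0.0, -1.0]]
force: [-0.1, -0.6, 0.9]
opening: 1.001
grasp_force: 0.0
```

Run:
```python
from h import *
s=read_state();print(s['position'],s['force'],s['time_s'])
W=cap('wrist');S=cap('scene')
a=cv2.resize(W['color'][0:400,220:460],(360,600));b=cv2.resize(S['color'][160:310,240:350],(440,600))
cv2.imwrite('pics/g1.png',np.hstack([a,b]))
```

```text
[0.41135931 0.29671908 0.14967147] [-0.05505455 -0.60616125  0.91471701] 2.6
```

View pics/g1.png

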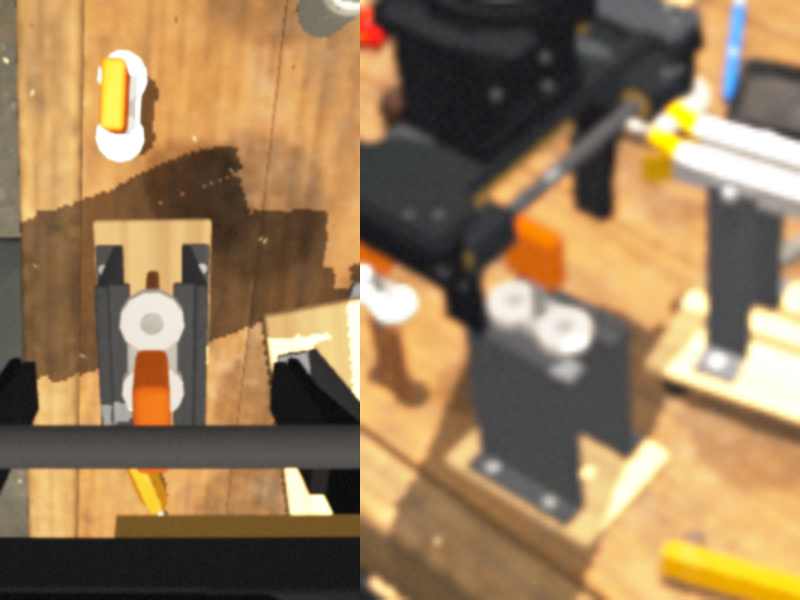

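The tab lies centred between the open fingers (left half: (152,410), fingers at x≈15 and 300). I'll go down the last few millimetres and close.

Request:
jog_arm(delta_pos=[[-0.1,-0.1,-0.3],[-0.1,-0.1,-0.3],[-0.1,-0.1,-0.3],[-0.1,-0.1,-0.3],[-0.1,-0.1,-0.3],[-0.1,-0.1,-0.3],[-0.1,-0.1,-0.3]], turn=[0,0,0,0,0,0,0], grip=[0,0.5,1,1,1,1,1])

```text
time_s: 3.58
position: [0.4101, 0.2954, 0.1465]
tcp_rot: [[-0.055, 0.998, -0.0], [0.998, 0.055, -0.0], [-0.0, -0.0, -1.0]]
force: [0.2, 0.2, -0.1]
opening: 0.405
grasp_force: 0.0
```

Request:
jog_arm(delta_pos=[[0,0,0],[0,0,0],[0,0,0],[0,0,0],[0,0,0],[0,0,0]], turn=[0,0,0,0,0,0], grip=[1,1,1,1,1,1])

```text
time_s: 4.32
position: [0.4102, 0.2954, 0.1465]
tcp_rot: [[-0.055, 0.998, -0.0], [0.998, 0.055, -0.0], [-0.0, -0.0, -1.0]]
force: [0.1, 0.3, -1.0]
opening: 0.137
grasp_force: 30.0
```

Request:
jog_arm(delta_pos=[[0,0,1],[0,0,2.5],[0,0,4.5],[0,0,6.5],[0,0,8.5],[0,0,10.5],[0,0,12],[0,0,12.5],[0,0,12.5]], turn=[0,0,0,0,0,0,0,0,0], grip=[1,1,1,1,1,1,1,1,1])

```text
time_s: 5.45
position: [0.41, 0.2954, 0.2717]
tcp_rot: [[-0.055, 0.998, 0.0], [0.998, 0.055, 0.0], [0.0, 0.0, -1.0]]
force: [-0.1, -0.3, -1.4]
opening: 0.135
grasp_force: 30.0
```

Request:
jog_arm(delta_pos=[[0,2,0],[1,4,0],[3,6.2,0],[5.5,6.2,0],[8,6.2,0],[10.2,6.2,0],[10.2,6.2,-2],[10.2,6.2,-4.5],[10.2,6.2,-7],[10.2,6.2,-8.7],[10.2,6.2,-8.7],[10.2,6.2,-8.7]], turn=[2,4,7,10,11,11,11,11,11,11,11,11], grip=[1,1,1,1,1,1,1,1,1,1,1,1])

```text
time_s: 6.95
position: [0.5128, 0.3581, 0.1852]
tcp_rot: [[-0.245, 0.97, 0.001], [0.97, 0.245, 0.001], [0.0, 0.001, -1.0]]
force: [0.7, 0.6, -2.4]
opening: 0.134
grasp_force: 30.0
```

Run:
```python
from h import *
s=read_state();print(s['position'],s['force'],s['time_s'])
W=cap('wrist');S=cap('scene');T=cap('top')
for n,c in zip('wst',(W,S,T)): cv2.imwrite(f'p_{n}.png',c['color'])
a=cv2.resize(W['color'][100:400,180:460],(400,429));b=cv2.resize(S['color'][150:290,250:400],(400,373))
im=np.zeros((600,800,3),np.uint8);im[:429,:400]=a;im[:373,400:]=b
t=cv2.resize(T['color'][170:230,270:375],(400,227));im[373:600,400:]=t
cv2.imwrite('pics/p1.png',im)
```

```text
[0.51275431 0.3580711  0.18516809] [ 0.72744102  0.56407275 -2.4172806 ] 6.95
```

View pics/p1.png

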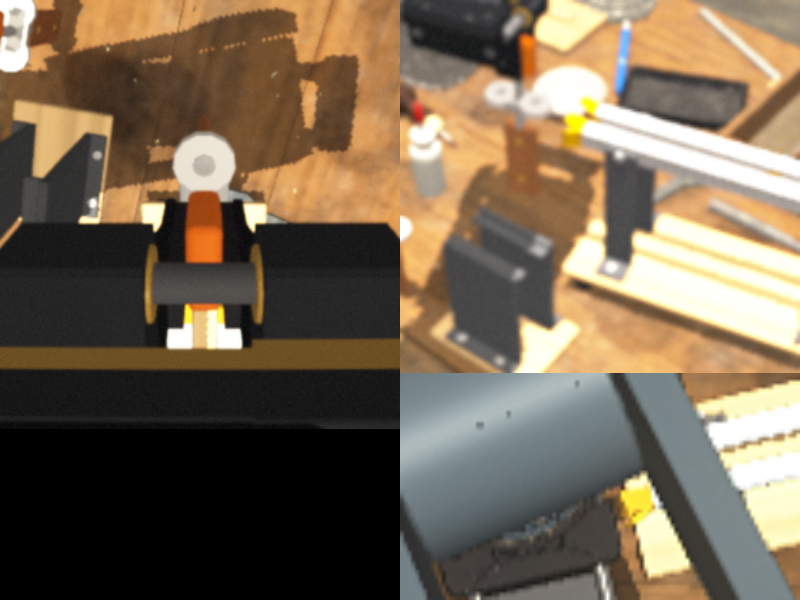

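The trolley hangs upright. In the wrist half, the tab (204,250) and the rail channels (167–242, centre 204.5) line up. Next I'll check the height and lateral numbers.

Run:
```python
from h import *
W=cap('wrist');S=cap('scene');s=read_state();P=np.array(s['position']);print(P,s['force'])
d=np.array([.2434,-.9699,0]);nn=np.array([.9699,.2434,0]);z=np.array([0,0,1.])
r=P+[0,0,.019-.047]
print('runner exp',r)
for k in(-1,1): print('roller exp scene',proj(S,r+k*.016*d+.004*z),'wrist',proj(W,r+k*.016*d+.004*z))
g=cv2.cvtColor(S['color'],cv2.COLOR_BGR2GRAY);hs=cv2.cvtColor(S['color'],cv2.COLOR_BGR2HSV)
m=cv2.inRange(hs,(0,0,130),(180,60,255));m[:176]=0;m[198:]=0;m[:,:278]=0;m[:,309:]=0
for v in range(176,198): print(v,''.join('#' if x else '.' for x in m[v,276:312]))
o=cv2.inRange(hs,(3,130,90),(22,255,255));o[:155]=0;o[185:]=0;o[:,:285]=0;o[:,306:]=0
p=cv2.findNonZero(o)[:,0];print('tab sc',p.min(0),p.max(0),p.mean(0))
print('tab exp: ',[proj(S,P+[0,0,.019]+i*.016*d+j*.006*nn+k*.017*z).round(1).tolist() for i in(-1,1) for j in(-1,1) for k in(-1,1)])
gw=cv2.cvtColor(W['color'],cv2.COLOR_BGR2GRAY)
for v in (337,341): print(gw[v,290:356])
mo=np.array([.5286,.2931,.1585])
for a in(.0,.02,.04): print('slot ctr',proj(W,mo+a*d),proj(W,mo+a*d-.019*nn),proj(W,mo+a*d+.019*nn))
h=cv2.cvtColor(W['color'],cv2.COLOR_BGR2HSV)
for v in (240,255,265):
    q=np.nonzero(cv2.inRange(h[v:v+1],(3,130,60),(20,255,255))[0,300:345])[0];print(v,300+q.min(),300+q.max())
print('tab W',proj(W,P+[0,0,.036]-.01*d),proj(W,P+[0,0,.036]))
```

```text
[0.51259381 0.35766243 0.18549792] [ 0.3798012   0.08683712 -1.56857707]
runner exp [0.51259381 0.35766243 0.15749792]
roller exp scene [287.66235552 182.98506117] wrist [323.45059941 216.03151941]
roller exp scene [300.70332586 186.85211585] wrist [323.27274256 262.87641622]
176 ...............................##...
177 .............................####...
178 ...........................######...
179 ..........................#######...
180 .........................########...
181 ........##########.......########...
182 .......#############....#########...
183 ......##############....#########...
184 ......###########################...
185 ......###########################...
186 ......###########################...
187 ......###########################...
188 .......##########################...
189 ........#########################...
190 ..........#######################...
191 .................################...
192 .................################...
193 ..................#############.....
194 ..................###...............
195 ..................##................
196
[... 487 characters left out ...]
 255
 255 255 255 254 236 120  26  16  17  15  13  23]
[ 26  16  13  15  21  28 115 234 254 254 255 255 254 254 254 255 254 254
 254 254 254 254 254 254 235 188 199 203 202 200 201 198 198 199 221 246
 252 252 252 251 247 244 253 254 254 254 254 254 254 254 254 254 254 254
 254 255 255 254 251 166  36  11  17  18  18  37]
slot ctr [322.73128348 325.65510765] [295.66468394 325.62933188] [349.78097443 325.64385603]
slot ctr [322.64999231 348.91926569] [296.30465747 348.89815208] [348.97937465 348.89845568]
slot ctr [322.572894   370.93982391] [296.91690012 370.92301645] [348.2138231  370.91065344]
240 303 333
255 310 335
265 309 336
tab W [324.21108972 273.46646954] [324.11555963 293.16119487]
```

Request:
jog_arm(delta_pos=[[0,0,-0.35],[0,0,-0.7],[0.12,-0.48,-0.7],[0.24,-0.97,-0.7],[0.36,-1.45,-0.7],[0.49,-1.94,-0.7],[0.61,-2.42,-0.7],[0.73,-2.91,-0.7],[0.79,-3.15,-0.7],[0.85,-3.4,-0.7],[0.85,-3.4,-0.7]], turn=[0,0,0,0,0,0,0,0,0,0,0], grip=[1,1,1,1,1,1,1,1,1,1,1])

```text
time_s: 8.57
position: [0.5214, 0.3239, 0.1784]
tcp_rot: [[-0.244, 0.97, 0.002], [0.97, 0.244, 0.001], [0.001, 0.002, -1.0]]
force: [-0.0, 1.4, 2.9]
opening: 0.135
grasp_force: 30.0
```

Request:
jog_arm(delta_pos=[[0,0,0.1],[0,0,0.15],[0,0,0.15]], turn=[0,0,0], grip=[1,1,1])

```text
time_s: 8.95
position: [0.5205, 0.3234, 0.1789]
tcp_rot: [[-0.245, 0.97, -0.0], [0.97, 0.245, -0.0], [-0.0, -0.0, -1.0]]
force: [-0.3, 1.4, 0.8]
opening: 0.136
grasp_force: 30.0
```

Request:
jog_arm(delta_pos=[[0,0,0.15],[0,0,0.15],[0.06,-0.24,0.15],[0.12,-0.48,0.15],[0.18,-0.73,0.15],[0.24,-0.97,0.15],[0.24,-0.97,0.15]], turn=[0,0,0,0,0,0,0], grip=[1,1,1,1,1,1,1])

```text
time_s: 9.82
position: [0.5231, 0.3135, 0.1806]
tcp_rot: [[-0.244, 0.97, -0.0], [0.97, 0.244, -0.0], [-0.0, -0.0, -1.0]]
force: [-1.2, 0.0, -2.0]
opening: 0.136
grasp_force: 30.0
```

Request:
jog_arm(delta_pos=[[0.12,-0.48,0],[0.24,-0.97,0],[0.36,-1.45,0],[0.49,-1.94,0],[0.49,-1.94,0]], turn=[0,0,0,0,0], grip=[1,1,1,1,1])

```text
time_s: 10.45
position: [0.5282, 0.2939, 0.1806]
tcp_rot: [[-0.244, 0.97, 0.0], [0.97, 0.244, -0.0], [-0.0, 0.0, -1.0]]
force: [-0.3, -0.2, -1.6]
opening: 0.137
grasp_force: 30.0
```

Request:
jog_arm(delta_pos=[[0.12,-0.48,0],[0.24,-0.97,0],[0.36,-1.45,0],[0.49,-1.94,0],[0.61,-2.42,0],[0.73,-2.91,0],[0.85,-3.4,0],[0.97,-3.88,0],[0.97,-3.88,0]], turn=[0,0,0,0,0,0,0,0,0], grip=[1,1,1,1,1,1,1,1,1])

```text
time_s: 11.58
position: [0.5378, 0.2552, 0.1806]
tcp_rot: [[-0.244, 0.97, 0.0], [0.97, 0.244, -0.0], [-0.0, 0.0, -1.0]]
force: [-0.8, 0.8, -1.9]
opening: 0.132
grasp_force: 30.0
```

Run:
```python
from h import *
S=cap('scene');W=cap('wrist')
im=np.hstack([cv2.resize(S['color'][140:290,270:450],(480,400)),cv2.resize(W['color'][100:350,220:420],(320,400))])
cv2.imwrite('pics/in.png',im)
```

```text
(no output)
```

View pics/in.png

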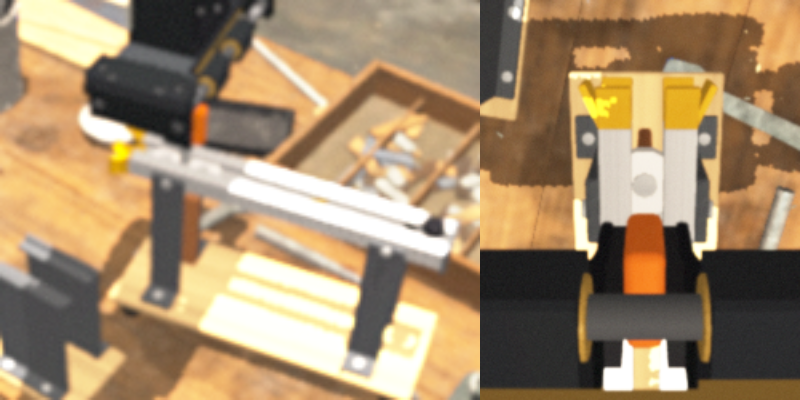

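The trolley is inside the rail: the roller shows between the channels (right half, (647,180)) and the blank hangs below, clear of the legs and base. I'll push on toward the catch.

Request:
jog_arm(delta_pos=[[0.12,-0.48,0],[0.24,-0.97,0],[0.36,-1.45,0],[0.49,-1.94,0],[0.61,-2.42,0],[0.73,-2.91,0],[0.85,-3.4,0],[0.97,-3.88,0],[0.97,-3.88,0]], turn=[0,0,0,0,0,0,0,0,0], grip=[1,1,1,1,1,1,1,1,1])

```text
time_s: 12.8
position: [0.5475, 0.2164, 0.1805]
tcp_rot: [[-0.244, 0.97, -0.0], [0.97, 0.244, -0.0], [-0.0, -0.0, -1.0]]
force: [-0.9, 0.6, -1.7]
opening: 0.135
grasp_force: 30.0
```

Request:
jog_arm(delta_pos=[[0.1,-0.39,0],[0.19,-0.78,0],[0.29,-1.16,0],[0.39,-1.55,0],[0.49,-1.94,0],[0.49,-1.94,0]], turn=[0,0,0,0,0,0], grip=[1,1,1,1,1,1])

```text
time_s: 13.55
position: [0.5524, 0.197, 0.1806]
tcp_rot: [[-0.244, 0.97, 0.0], [0.97, 0.244, 0.0], [0.0, 0.0, -1.0]]
force: [-0.0, -0.2, -1.3]
opening: 0.135
grasp_force: 30.0
```

Runner is at x ≈ -11 mm in the rail frame. Continuing.

Request:
jog_arm(delta_pos=[[0.1,-0.39,0],[0.19,-0.78,0],[0.29,-1.16,0],[0.39,-1.55,0],[0.39,-1.55,0]], turn=[0,0,0,0,0], grip=[1,1,1,1,1])

```text
time_s: 14.18
position: [0.5564, 0.1815, 0.1807]
tcp_rot: [[-0.244, 0.97, 0.0], [0.97, 0.244, 0.0], [-0.0, 0.0, -1.0]]
force: [0.2, -0.9, -1.3]
opening: 0.132
grasp_force: 30.0
```

Request:
jog_arm(delta_pos=[[0.1,-0.39,0],[0.19,-0.78,0],[0.24,-0.97,0],[0.24,-0.97,0]], turn=[0,0,0,0], grip=[1,1,1,1])

```text
time_s: 14.68
position: [0.5596, 0.1718, 0.1817]
tcp_rot: [[-0.245, 0.969, 0.003], [0.97, 0.245, -0.001], [-0.002, 0.002, -1.0]]
force: [-0.3, 1.0, 5.6]
opening: 0.133
grasp_force: 30.0
```

Request:
jog_arm(delta_pos=[[0.07,-0.29,0],[0.15,-0.58,0],[0.22,-0.87,0],[0.29,-1.16,0],[0.36,-1.45,0],[0.36,-1.45,0]], turn=[0,0,0,0,0,0], grip=[1,1,1,1,1,1])

```text
time_s: 15.42
position: [0.5636, 0.1565, 0.1819]
tcp_rot: [[-0.245, 0.97, 0.003], [0.97, 0.245, -0.002], [-0.003, 0.003, -1.0]]
force: [1.0, 0.2, 6.5]
opening: 0.13
grasp_force: 30.0
```

Request:
jog_arm(delta_pos=[[0.07,-0.29,0],[0.15,-0.58,0],[0.22,-0.87,0],[0.29,-1.16,0],[0.36,-1.45,0],[0.44,-1.74,0],[0.44,-1.74,0]], turn=[0,0,0,0,0,0,0], grip=[1,1,1,1,1,1,1])

```text
time_s: 16.3
position: [0.5679, 0.1392, 0.1819]
tcp_rot: [[-0.245, 0.97, 0.003], [0.97, 0.245, -0.002], [-0.002, 0.003, -1.0]]
force: [1.3, -0.0, 6.0]
opening: 0.135
grasp_force: 30.0
```

Request:
jog_arm(delta_pos=[[0.07,-0.29,0],[0.15,-0.58,0],[0.22,-0.87,0],[0.29,-1.16,0],[0.29,-1.16,0]], turn=[0,0,0,0,0], grip=[1,1,1,1,1])

```text
time_s: 16.92
position: [0.5708, 0.1276, 0.1819]
tcp_rot: [[-0.245, 0.97, 0.003], [0.97, 0.245, -0.002], [-0.002, 0.003, -1.0]]
force: [-0.9, 0.4, 5.9]
opening: 0.135
grasp_force: 30.0
```

x ≈ 61 mm. From here, 2 mm rows.

Request:
jog_arm(delta_pos=[[0.05,-0.19,0],[0.1,-0.39,0],[0.12,-0.49,0],[0.12,-0.49,0]], turn=[0,0,0,0], grip=[1,1,1,1])

```text
time_s: 17.42
position: [0.5718, 0.123, 0.1818]
tcp_rot: [[-0.244, 0.97, 0.003], [0.97, 0.244, -0.001], [-0.002, 0.003, -1.0]]
force: [0.4, 0.5, 5.8]
opening: 0.135
grasp_force: 30.0
```

Request:
jog_arm(delta_pos=[[0.05,-0.19,0],[0.1,-0.39,0],[0.1,-0.39,0]], turn=[0,0,0], grip=[1,1,1])

```text
time_s: 17.8
position: [0.5729, 0.1189, 0.1818]
tcp_rot: [[-0.245, 0.97, 0.003], [0.97, 0.245, -0.001], [-0.002, 0.003, -1.0]]
force: [0.4, 0.3, 5.8]
opening: 0.138
grasp_force: 30.0
```

Request:
jog_arm(delta_pos=[[0.05,-0.19,0],[0.07,-0.29,0],[0.07,-0.29,0]], turn=[0,0,0], grip=[1,1,1])

```text
time_s: 18.18
position: [0.572, 0.1165, 0.18]
tcp_rot: [[-0.244, 0.97, -0.001], [0.97, 0.244, -0.001], [-0.0, -0.001, -1.0]]
force: [0.2, 0.5, -0.9]
opening: 0.134
grasp_force: 30.0
```

The lift force has gone, so the catch has sprung up behind the trolley. Now I'll feel for the buffer in 1 mm steps.

Request:
jog_arm(delta_pos=[[0.02,-0.1,0],[0.04,-0.15,0],[0.05,-0.2,0],[0.05,-0.2,0]], turn=[0,0,0,0], grip=[1,1,1,1])

```text
time_s: 18.68
position: [0.5728, 0.1149, 0.1804]
tcp_rot: [[-0.245, 0.97, -0.0], [0.97, 0.245, -0.0], [0.0, -0.0, -1.0]]
force: [0.6, -0.1, -0.9]
opening: 0.135
grasp_force: 30.0
```

Request:
jog_arm(delta_pos=[[0.02,-0.1,0],[0.04,-0.15,0],[0.04,-0.15,0],[0.04,-0.15,0]], turn=[0,0,0,0], grip=[1,1,1,1])

```text
time_s: 19.18
position: [0.5732, 0.1135, 0.1805]
tcp_rot: [[-0.244, 0.97, -0.0], [0.97, 0.244, 0.0], [0.0, -0.0, -1.0]]
force: [-0.4, -0.0, -1.6]
opening: 0.137
grasp_force: 30.0
```

Request:
jog_arm(delta_pos=[[0.02,-0.1,0],[0.04,-0.15,0],[0.04,-0.15,0],[0.04,-0.15,0]], turn=[0,0,0,0], grip=[1,1,1,1])

```text
time_s: 19.68
position: [0.5733, 0.1125, 0.1804]
tcp_rot: [[-0.244, 0.97, -0.001], [0.97, 0.244, 0.001], [0.001, -0.0, -1.0]]
force: [-1.1, 4.0, -2.6]
opening: 0.136
grasp_force: 30.0
```

Buffer contact at about 4 N. Building up gently.

Request:
jog_arm(delta_pos=[[0.01,-0.05,0],[0.02,-0.1,0],[0.02,-0.1,0]], turn=[0,0,0], grip=[1,1,1])

```text
time_s: 20.05
position: [0.5733, 0.1119, 0.1804]
tcp_rot: [[-0.244, 0.97, -0.001], [0.97, 0.244, 0.002], [0.002, -0.001, -1.0]]
force: [-1.1, 6.3, -0.9]
opening: 0.134
grasp_force: 30.0
```

Request:
jog_arm(delta_pos=[[0.02,-0.08,0],[0.04,-0.15,0],[0.04,-0.15,0]], turn=[0,0,0], grip=[1,1,1])

```text
time_s: 20.42
position: [0.5733, 0.1112, 0.1803]
tcp_rot: [[-0.244, 0.97, -0.002], [0.97, 0.244, 0.004], [0.004, -0.001, -1.0]]
force: [-1.3, 7.3, -1.8]
opening: 0.137
grasp_force: 30.0
```

Request:
jog_arm(delta_pos=[[0.02,-0.08,0],[0.03,-0.14,0],[0.03,-0.14,0]], turn=[0,0,0], grip=[1,1,1])

```text
time_s: 20.8
position: [0.5735, 0.1105, 0.1805]
tcp_rot: [[-0.243, 0.97, -0.002], [0.97, 0.243, 0.005], [0.005, -0.001, -1.0]]
force: [-1.9, 9.4, -1.2]
opening: 0.134
grasp_force: 30.0
```

Request:
jog_arm(delta_pos=[[0.01,-0.05,0],[0.01,-0.05,0],[0.01,-0.05,0],[0.01,-0.05,0],[0.01,-0.05,0],[0.01,-0.05,0],[0.01,-0.05,0],[0.01,-0.05,0]], turn=[0,0,0,0,0,0,0,0], grip=[1,1,1,1,1,1,1,1])

```text
time_s: 21.8
position: [0.5736, 0.1102, 0.1806]
tcp_rot: [[-0.244, 0.97, -0.002], [0.97, 0.244, 0.005], [0.005, -0.001, -1.0]]
force: [-2.0, 10.1, 0.5]
opening: 0.141
grasp_force: 30.0
```

About 10 N held for a second. I'll ease the push off, open, and rise.

Request:
jog_arm(delta_pos=[[-0.04,0.15,0],[-0.08,0.32,0],[-0.08,0.32,0],[-0.08,0.32,0],[-0.08,0.32,0],[-0.08,0.32,0],[-0.08,0.32,0],[-0.08,0.32,0],[-0.08,0.32,0]], turn=[0,0,0,0,0,0,0,0,0], grip=[1,1,1,0.5,0.5,0.5,0.5,0.5,0.5])

```text
time_s: 22.92
position: [0.5739, 0.1107, 0.1805]
tcp_rot: [[-0.244, 0.97, -0.0], [0.97, 0.244, -0.0], [-0.0, -0.0, -1.0]]
force: [-0.1, 0.4, 0.5]
opening: 0.498
grasp_force: 0.0
```

Request:
jog_arm(delta_pos=[[0,0,1],[0,0,3],[0,0,6],[0,0,10],[0,0,13],[0,0,13],[0,0,13]], turn=[0,0,0,0,0,0,0], grip=[0.5,0.5,0.5,0.5,0.5,0.5,0.5])

```text
time_s: 23.8
position: [0.5731, 0.1108, 0.3099]
tcp_rot: [[-0.245, 0.97, -0.001], [0.97, 0.245, -0.0], [0.0, -0.001, -1.0]]
force: [-0.6, 0.4, -0.7]
opening: 0.5
grasp_force: 0.0
```

Run:
```python
from h import *
S=cap('scene');W=cap('wrist');s=read_state();print(s['force'],s['position'])
im=np.hstack([cv2.resize(S['color'][140:300,270:460],(475,400)),cv2.resize(W['color'][100:350,220:420],(320,400))])
cv2.imwrite('pics/end.png',im)
```

```text
[-0.39582936 -0.43852307 -0.22317653] [0.57283059 0.11073521 0.30897033]
```

View pics/end.png

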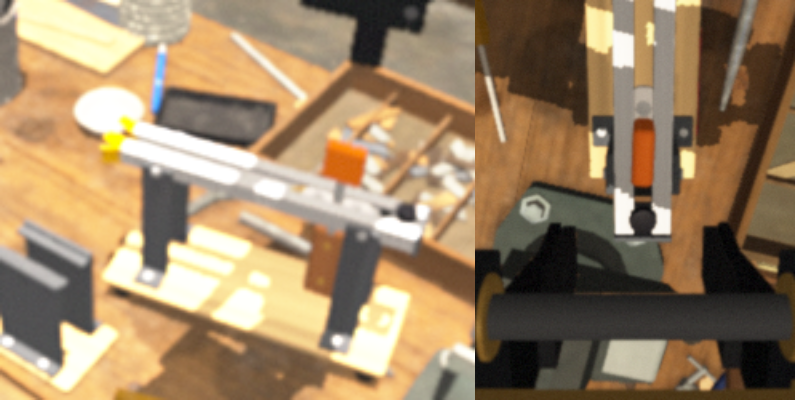

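The trolley stands upright in the rail near the stop knob: tab at (345,160) in the left half and (643,153) in the right, knob at (641,220). The gripper is clear of it and the other objects haven't moved, so I'm handing in.

```bash
python3 -c "
from rig import *
print(hand_in())"
```

```text
the job is handed in; nothing more can be done
None
```

The job is handed in: the trolley is in the drying rail past the sprung catch, it bore on the stop at about 10 N for roughly a second (no reading I took went above that), and it's released with the gripper clear at about 24 s; no verdict came back.

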